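# Take the desiccant canister off its drying stand and crack open the sealed dry box

### The job

The desiccant canister has dried out on its wire stand: lift it off by its handle and set it down upright in the middle of the green pad, without dropping it, and let go of it. Then pull the blue lid of the dry-storage box up by its handle until the sticky seal lets go, without letting the lid fly wide open, and hold it only slightly open, about 30 mm at the front edge; finish while still holding it there. Leave the other things on the bench where they are.

Things in the scene. Friction and masses are not known exactly. Their poses are not given: they have to be found in the camera images.
- canister: Loose aluminium canister with orange bands, 72 mm diameter, body 76 mm high, about 0.35 kg (0.25 to 0.5 kg), with a dark rigid bail handle over its top. Origin: centre of its underside; z up; the handle's bar runs along its y axis. It starts upright on the stand.
- canister_handle (a point): Middle of the canister's handle bar: a round bar 10 mm thick, 58 mm between its uprights' centres, level, along the canister's y axis, 112 mm above the canister's underside and 36 mm above its top.
- stand: Fixed round wire drying stand, 100 mm foot, flat steel top plate 92 mm in diameter, its upper face 50 mm above the origin. Origin: centre of its underside on the bench.
- pad: Fixed green round pad, 120 mm diameter, 5 mm thick. Origin: centre of its underside on the bench; its upper face is 5 mm above.
- drybox: Fixed light-grey dry-storage box (it carries the lid), 200 mm (its x) by 220 mm (its y) by 100 mm high, with a blue lid 10 mm thick hinged along its +x rim. Origin: centre of its underside on the bench; its front (with the dark humidity indicator) faces its -x, roughly towards the robot.
- lid (a joint): Opening angle of the blue lid (about 0.35 kg), rad: 0 shut, grows as the front edge rises about the hinge axis (box's y); stops at 0.42. The seal takes about 14 to 20 N upward at the handle to break, most after 1 to 3 mm of rise, none once the handle has risen 6 mm (0.036 rad). Then only its weight is felt (2 to 3 N at the handle); let go, it falls shut. 0.15 is 30 mm open at the front edge.
- lid_handle (a point): Middle of the lid's steel handle bar: round, 12 mm thick, 90 mm between its uprights' centres, parallel to the box's y axis, 31 mm above the lid's upper face and 141 mm above the bench when shut, 165 mm horizontally in front of the hinge axis. Moves with the lid.
- lid_hinge (a point): Middle of the lid's hinge axis, on the box's rear (+x) rim, 100 mm above the bench; the axis is level, along the box's y.
- lid_front (a point): Middle of the lid's front edge, 204 mm in front of the hinge axis, 106 mm above the bench when shut. Moves with the lid.
- phone: Loose black phone lying flat, 72 x 148 x 9 mm, long side along its y. Origin: centre of its underside. Leave alone.
- tin: Loose flat metal tin, 60 x 95 x 20 mm, long side along its y. Origin: centre of its underside. Leave alone.
- spool: Loose solder spool standing on its flange, 52 mm diameter, 32 mm high. Origin: centre of its underside. Leave alone.
- driver_a: Loose copper-coloured screwdriver, 160 mm long, lying along its x. Leave alone.
There are look-alikes about, which are no part of the job. What is shaped like the canister but pink is not meant. Of the things shaped like the pad, the green one is meant.

How it is judged:
On the way, in this order (a step that is already met when the one before it is completed fails the run):
1. the canister is lifted clear off the stand, upright, by the gripper (z of canister in the frame of stand above 0.058 m and angle between canister's own z axis and vertical below 0.5 rad and contact force between canister and the fingers above 0.5 N and contact force between canister and stand below 0.05 N), for 0.2 s.
2. the canister stands upright on the green pad, let go, the lid still shut (horizontal distance between canister and pad below 0.025 m and z of canister in the frame of pad between 0.001 and 0.009 m and angle between canister's own z axis and vertical below 0.1 rad and linear speed of canister below 0.03 m/s and contact force between canister and the fingers below 0.1 N and value of joint lid below 0.02 rad), for 0.2 s.
3. the lid's seal is broken: lid open past the seal's hold, pulled by the gripper (value of joint lid above 0.05 rad and contact force between drybox and the fingers above 0.5 N), for 0.1 s.
At the end, for the whole second after the job is handed in: Canister upright (0.1 rad), at rest, released, centre within 25 mm of the pad's centre, on the pad; lid held still by the fingers at 0.085 to 0.215 rad (front edge 17 to 43 mm open); no loose thing touching the box or propping the lid (horizontal distance between canister and pad below 0.025 m and z of canister in the frame of pad between 0.001 and 0.009 m and angle between canister's own z axis and vertical below 0.1 rad and linear speed of canister below 0.03 m/s and contact force between canister and the fingers below 0.1 N and value of joint lid between 0.085 and 0.215 rad and velocity of joint lid between -0.06 and 0.06 rad/s and contact force between drybox and the fingers above 0.8 N and contact force between drybox and canister below 0.05 N and contact force between drybox and phone below 0.05 N and contact force between drybox and tin below 0.05 N and contact force between drybox and spool below 0.05 N and contact force between drybox and driver_a below 0.05 N); the arm keeps its last pose, push and grip.
It fails at once if the lid flies wide open (past 0.31 rad, about 60 mm at its front edge) (value of joint lid above 0.31 rad).
It fails at once if the canister is tipped over (angle between canister's own z axis and vertical above 0.8 rad).
It fails at once if the canister is dropped (falls free, touching nothing) (contact force between canister and anything else below 0.01 N and linear speed of canister above 0.35 m/s).
It fails at once if one of the loose bystanders (phone, tin, spool, screwdriver) is pushed away, over 30 mm (distance of any of phone, tin, spool, driver_a from where it was at the start of the episode above 0.03 m).
It also fails if it takes over 48 s, if anything falls off the work surface, if the arm or the gripper's body presses on something with over 40 N, if the wrist force passes 120 N, or if a joint passes its speed limit or range.

### The arm

A 6-joint arm with a two-finger parallel gripper is mounted at the origin on the work surface. World frame = base frame: x ahead of the robot, y to its left, z up, the work surface at z = 0. Lengths are in m, angles in rad, forces in N, time in s.
With the tool pointing down it reaches from about 0.275 to 0.775 m from the base axis. Payload 14.6 kg.
Tool frame: the origin (TCP) lies at the centre of the arm's flange, where the gripper is bolted on; the fingertips stand 173 mm ahead of it and the grasp point (between the pads) lies 155 mm ahead of it; x points along the fingers, y is the direction in which the jaws open and shut, and the axes are right-handed (so a half turn about x gives the same grasp; the last joint's range is limited). The gripper opens to 85 mm and grips with 20 to 120 N. Pads are 22 mm wide; open, the fingers measure 114 mm over their backs; the gripper's body (76 mm by 85 mm) begins 54 mm behind the grasp point. The pads swing forward as they close: fully open they stand 13 mm farther back than shut.
Start: joints at [1.195, 0.263, -0.048, 1.259, 0, 1.415], TCP at [0.115, 0.512, 0.405] pointing down, gripper open.
Joint ranges: [-2.65, 2.65], [-0.89, 1.7], [-1.18, 1.37], [-2.13, 2.11], [-1.35, 1.29], [-3.14, 3.14]. Speed limits (rad/s): [1.89, 1.89, 2.57, 2.79, 3.14, 3.14].

### API

Orientations are given as a 3x3 rotation matrix whose columns are the frame's x, y, z axes.
In Python, from bench import r, viewer, hand_in gives the robot as it stands. The module is installed in compiled form; this text tells all that it offers.
- The arm moves only by the shell command python3 -m handwheel 'ROWS'. ROWS is JSON, a list of rows, each an object with "slide": the shift along the tool's x, y, z in cm, a list of three; "rot": the turn, a rotation vector about the tool's x, y, z in rad, a list of three; "jaw": the gripper command: -1 is fully open, 1 is shut, values between are in proportion. A call has 1 to 8 rows; each row shifts and turns the commanded pose from where the row before left it, along the tool's axes as they then stand; what a row does not reach is not made up. A row lasts 1/8 s, in which the tool goes at most 62.5 mm and 10.7 degrees, less where a joint would pass 70% of its speed; a pose out of reach is approached as far as the arm can. A call with a gripper value outside its range is refused whole. The fingers move at their own pace and stop on an object; the grip force is fixed at half the most. Time passes only in rows, so rows that do not move let the fingers close. It gives the time, the measured TCP pose, the force and the opening at its end, in the units of the state.
- r.sense(): the state, without advancing time (a new reading comes with each control period).
- viewer.snapshot(name): name is "scene" or "top"; returns (picture, depth): 420x560x3 uint8, red, green, blue; 420x560 float32, m along the optical axis (not along the pixel's ray), 0 where there is no reading.
- viewer.get_calibration(name): a dict with "fx", "fy", "cx", "cy" (pixels), "k1" (the pictures are not rectified: a ray, as slopes to the right and down, at radius r is drawn at 1 + k1 r^2 times it, then the intrinsics apply), "T" (4x4, takes a point from camera to world coordinates). Camera axes: x right, y up, looking along -z (the intrinsics and any distortion apply to the point x, -y, -z); pixel columns grow to the right and rows downward; lengths in m; the calibration is good to about 2 mm. A picture is of the moment at which its call begins. get_calibration takes no time and is no camera call.
- hand_in(): hands the job in, once; it reports no verdict.
The state is a dict: "time": time; "qpos": joint angles; "joint_vel": joint speeds; "effort": joint torques, N m; "eef_pos": TCP position; "tcp_rot": TCP orientation; "ft_force": force on the tool from outside, world axes, zero at the start; "torque": the same for the moment, N m; "finger_gap": finger opening in m.
Only numpy, scipy, OpenCV 4.12 (cv2) and the standard library are available. Lean on these libraries where they do the work, as an engineer would, in place of code of your own. Each camera call takes 0.05 s, during which the arm holds its last target. There are 200 camera calls.

## Working session

There is one attempt and no reset: what is moved stays moved. The work goes in short steps, Python scripts to look and compute and a shell command to move; the robot and the scene stay as the last step left them, time stands still between calls to the robot, and variables do not carry over. Pictures are saved under pics/ and viewed, about 8 in all and at most 12, crops included, and the job is handed in when it is done.

```bash
mkdir -p pics; cat > h.py <<'E'
import numpy as np, cv2
from bench import r, viewer, hand_in
def snap(n,f=None):
    p,d=viewer.snapshot(n)
    np.savez('pics/'+(f or n)+'.npz',p=p,d=d)
    if f: cv2.imwrite('pics/'+f+'.png',p[:,:,::-1])
    return p,d
def ray(n,u,v):
    c=viewer.get_calibration(n)
    K=np.array([[c['fx'],0,c['cx']],[0,c['fy'],c['cy']],[0,0,1.]])
    q=cv2.undistortPoints(np.array([[[u,v]]],float),K,np.array([c['k1'],0,0,0.]))[0,0]
    T=np.array(c['T']); return T[:3,3],T[:3,:3]@np.array([q[0],-q[1],-1.])
def px(n,u,v,d):   # by depth
    o,k=ray(n,u,v); return o+k*d[int(round(v)),int(round(u))]
def pz(n,u,v,z):   # on a plane of height z
    o,k=ray(n,u,v); return o+k*(z-o[2])/k[2]
def proj(n,P):
    c=viewer.get_calibration(n);T=np.array(c['T']);q=T[:3,:3].T@(np.array(P)-T[:3,3])
    a,b=q[0]/-q[2],-q[1]/-q[2];s=1+c['k1']*(a*a+b*b)
    return c['cx']+c['fx']*a*s,c['cy']+c['fy']*b*s
E
python3 - <<'E'
from h import *
a,_=snap('scene','s0');b,_=snap('top','t0')
for n in('scene','top'):
    c=viewer.get_calibration(n);print(n,c['fx'],c['k1'],np.round(np.array(c['T']),3).tolist())
s=r.sense();print(s['time'],s['eef_pos'],np.round(s['tcp_rot'],3).tolist(),s['finger_gap'])
E
```

```text
scene 431.9210246716514 -0.013997743678359676 [[0.401, -0.725, 0.56, 1.154], [0.916, 0.311, -0.253, -0.288], [0.01, 0.615, 0.789, 0.991], [0.0, 0.0, 0.0, 1.0]]
top 511.7501748443438 -0.1614658456831348 [[-0.01, 0.994, -0.107, 0.42], [-1.0, -0.01, -0.002, -0.028], [-0.003, 0.107, 0.994, 1.374], [0.0, 0.0, 0.0, 1.0]]
0.1 [0.11494334 0.51217942 0.40425321] [[-0.0, 0.219, 0.976], [-0.001, 0.976, -0.219], [-1.0, -0.001, -0.0]] 0.08544630060885391
```

View pics/s0.png

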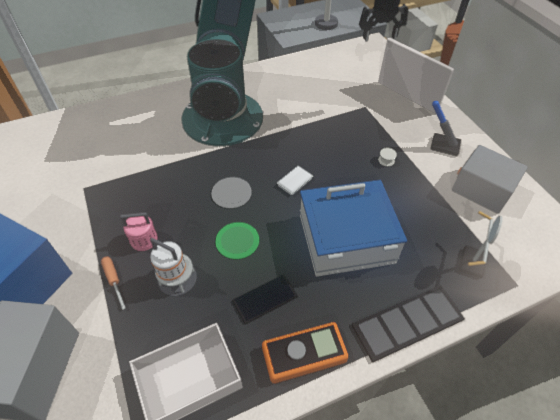

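View pics/t0.png

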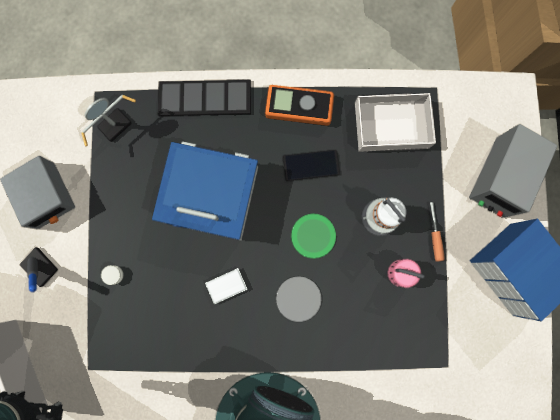

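Scene view: the orange-banded canister is on its stand at (168,262) and the pink look-alike stands at (140,233). In the top view these are at (388,213) and (404,272). The green pad is at top (314,235), with a grey look-alike at (298,299). The lid handle is at top (197,213). The silver canister with orange bands and the green pad are the ones meant. I'll confirm both in an enlarged crop.

```bash
python3 - <<'E'
from h import *
t=np.load('pics/t0.npz')['p'][:,:,::-1];s=np.load('pics/s0.npz')['p'][:,:,::-1]
f=lambda im,u,v,w,h,k:cv2.resize(im[v:v+h,u:u+w],None,fx=k,fy=k,interpolation=cv2.INTER_CUBIC)
a=f(t,345,180,80,120,5);b=f(s,110,200,100,120,5)[:, :400]
c=np.hstack([f(t,345,180,80,120,5),f(s,125,200,80,120,5)]);cv2.imwrite('pics/c1.png',c)
c=np.hstack([f(t,150,140,112,108,3.5),f(s,295,175,112,108,3.5)]);cv2.imwrite('pics/c2.png',c)
# green pad centroid
p=np.load('pics/t0.npz');m=p['p'].astype(int);g=(m[...,1]>m[...,0]+60)&(m[...,1]>m[...,2]+40)
v,u=np.nonzero(g);print('pad px',u.mean(),v.mean(),len(u),u.min(),u.max(),v.min(),v.max(),pz('top',u.mean(),v.mean(),.005))
p=np.load('pics/s0.npz');m=p['p'].astype(int);g=(m[...,1]>m[...,0]+60)&(m[...,1]>m[...,2]+40)
v,u=np.nonzero(g);e=cv2.fitEllipse(np.c_[u,v].astype(np.float32)) ;print('pad scene',pz('scene',u.mean(),v.mean(),.005))
E
```

```text
pad px 315.2367242482406 235.09660908509278 1563 292 483 201 257 [ 0.50320358 -0.13195473  0.005     ]
pad scene [ 0.50158302 -0.12910059  0.005     ]
```

View pics/c1.png

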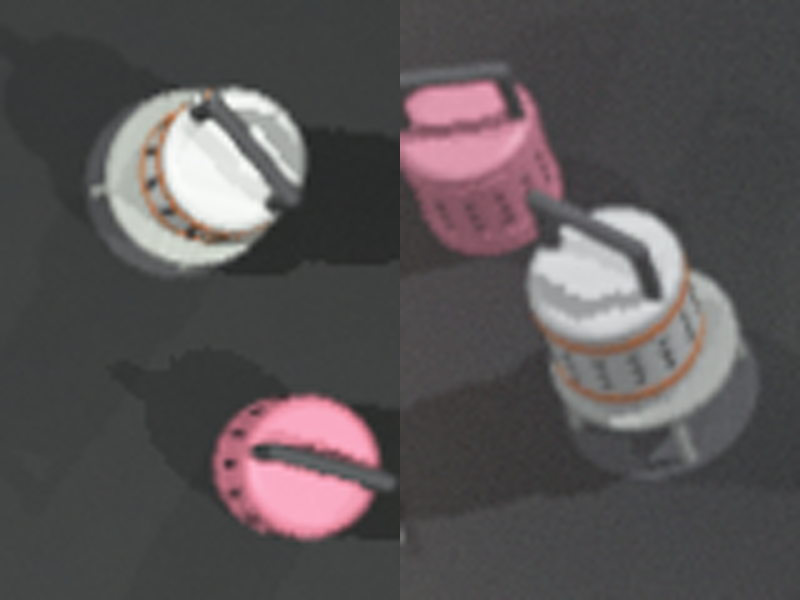

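View pics/c2.png

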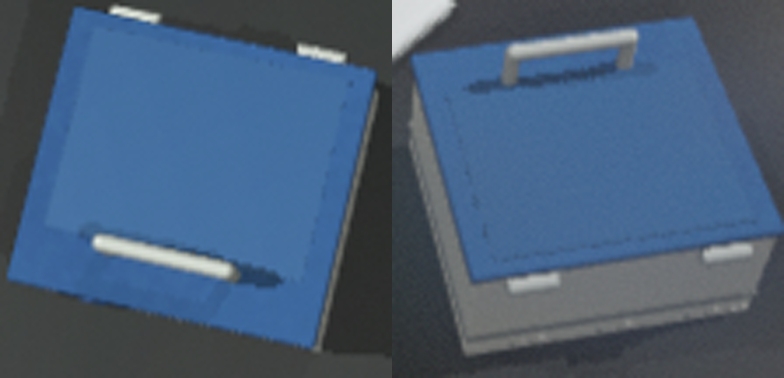

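The crops confirm it. The silver canister with orange bands stands on the wire stand, with its bar at top (387,200)–(404,218) and scene (151,240)–(174,251). The pink one stands on the bench. The lid bar is at top (178,209)–(217,217) and scene (329,189)–(364,185). Next I'll compute positions from both cameras.

```bash
python3 - <<'E'
from h import *
def tri(a,b):
    o1,k1=ray('top',*a);o2,k2=ray('scene',*b)
    s=np.linalg.lstsq(np.c_[k1,-k2],o2-o1,rcond=None)[0];return (o1+s[0]*k1+o2+s[1]*k2)/2, np.linalg.norm(o1+s[0]*k1-o2-s[1]*k2)
R=lambda x:np.round(x,4).tolist()
for nm,ta,tb,sa,sb,z in(('can',(387.4,199.6),(403.6,217.6),(151,240),(174,250.5),.164),('lid',(177.7,208.9),(217.1,217.4),(328.7,189.3),(364.4,185.3),.143)):
    P=[pz('top',*ta,z),pz('top',*tb,z)];Q=[pz('scene',*sa,z),pz('scene',*sb,z)]
    for X in(P,Q): 
        d=X[1]-X[0];print(nm,R(X[0]),R(X[1]),'mid',R((X[0]+X[1])/2),'len',np.linalg.norm(d),'ang',np.arctan2(d[1],d[0]))
    tm=np.mean([ta,tb],0);sm=np.mean([sa,sb],0);print('tri mid',tri(tm,sm))
T=np.load('pics/t0.npz');D=T['d']
for n,c in(('can',(395,209)),('lid',(197,213)),('pad',(314,235)),('spool?',(112,274)),('tin?',(226,286))): print(n,R(px('top',*c,D)))
# pad, restricted
m=T['p'].astype(int);g=(m[...,1]>m[...,0]+60)&(m[...,1]>m[...,2]+40);g[:,345:]=0
v,u=np.nonzero(g);print(u.min(),u.max(),v.min(),v.max(),R(pz('top',(u.min()+u.max())/2,(v.min()+v.max())/2,.005)))
# plate & canister top depth-based
h=np.zeros((420,560,3))
vv,uu=np.mgrid[180:240,350:420]
W=np.array([[px('top',u,v,D) for u in range(355,420)] for v in range(185,245)]).reshape(-1,3)
for lo,hi in((.12,.132),(.155,.175),(.045,.055)):
    w=W[(W[:,2]>lo)&(W[:,2]<hi)];print(lo,len(w),R(w.mean(0)),R(w.min(0)),R(w.max(0)))
E
```

```text
can [0.5768, -0.2953, 0.164] [0.533, -0.3334, 0.164] mid [0.5549, -0.3144, 0.164] len 0.05805731455521193 ang -2.4268100183475023
can [0.5298, -0.3355, 0.164] [0.5784, -0.2944, 0.164] mid [0.5541, -0.315, 0.164] len 0.06358532318806377 ang 0.7015845256424381
tri mid (array([ 0.55476068, -0.31451073,  0.16447607]), np.float64(0.0005316339790346637))
lid [0.5617, 0.212, 0.143] [0.54, 0.1154, 0.143] mid [0.5508, 0.1637, 0.143] len 0.09905353590973015 ang -1.7917215994637028
lid [0.5391, 0.1203, 0.143] [0.5636, 0.2124, 0.143] mid [0.5514, 0.1663, 0.143] len 0.09528962486101004 ang 1.3109618803445107
tri mid (array([0.55129179, 0.16461639, 0.14346979]), np.float64(0.002514078767095219))
can [0.5534, -0.312, 0.1685]
lid [0.5504, 0.1633, 0.1506]
pad [0.5032, -0.1282, 0.0105]
spool? [0.4022, 0.4097, 0.0331]
tin? [0.3703, 0.1059, 0.0232]
292 335 214 257 [0.5022, -0.1273, 0.005]Traceback (most recent call last):
  File "<stdin>", line 19, in <module>
  File "h.py", line 14, in px
    o,k=ray(n,u,v); return o+k*d[int(round(v)),int(round(u))]
        ~~~^^^^^^^
  File "h.py", line 9, in ray
    c=viewer.get_calibration(n)
ValueError: time passes only in moves, steps and waits
```

Both cameras agree, and the bar heights and lengths fit. Bar centre is (0.5545,-0.3147,0.162) at yaw 0.71, pad is (0.502,-0.128), and lid bar is (0.551,0.165) at yaw 1.33. I'll traverse at the current height.

```bash
python3 -m handwheel '[{"slide":[0,-2.96,2.54],"rot":[0,0,0],"jaw":-1},{"slide":[0,-2.96,2.54],"rot":[0,0,0],"jaw":-1},{"slide":[0,-2.96,2.54],"rot":[0,0,0],"jaw":-1},{"slide":[0,-2.96,2.54],"rot":[0,0,0],"jaw":-1},{"slide":[0,-2.96,2.54],"rot":[0,0,0],"jaw":-1},{"slide":[0,-2.96,2.54],"rot":[0,0,0],"jaw":-1},{"slide":[0,-2.96,2.54],"rot":[0,0,0],"jaw":-1},{"slide":[0,-2.96,2.54],"rot":[0,0,0],"jaw":-1}]'
```

```text
time: 1.1
eef_pos: [0.2617, 0.2355, 0.4046]
tcp_rot: [[-0.0, 0.219, 0.976], [-0.0, 0.976, -0.219], [-1.0, -0.0, -0.0]]
ft_force: [-0.1, -0.8, 1.2]
finger_gap: 0.0853
```

```bash
python3 -m handwheel '[{"slide":[0,-2.96,2.54],"rot":[0,0,0],"jaw":-1},{"slide":[0,-2.96,2.54],"rot":[0,0,0],"jaw":-1},{"slide":[0,-2.96,2.54],"rot":[0,0,0],"jaw":-1},{"slide":[0,-2.96,2.54],"rot":[0,0,0],"jaw":-1},{"slide":[0,-2.96,2.54],"rot":[0,0,0],"jaw":-1},{"slide":[0,-2.96,2.54],"rot":[0,0,0],"jaw":-1},{"slide":[0,-2.96,2.54],"rot":[0,0,0],"jaw":-1},{"slide":[0,-2.96,2.54],"rot":[0,0,0],"jaw":-1}]'
```

```text
time: 2.1
eef_pos: [0.4081, -0.0402, 0.4045]
tcp_rot: [[-0.0, 0.219, 0.976], [0.0, 0.976, -0.219], [-1.0, 0.0, -0.0]]
ft_force: [0.3, 0.7, -0.2]
finger_gap: 0.0853
```

```bash
python3 -m handwheel '[{"slide":[0,-2.96,2.54],"rot":[0,0,0],"jaw":-1},{"slide":[0,-2.96,2.54],"rot":[0,0,0],"jaw":-1},{"slide":[0,-2.96,2.54],"rot":[0,0,0],"jaw":-1},{"slide":[0,-2.96,2.54],"rot":[0,0,0],"jaw":-1},{"slide":[0,-2.96,2.54],"rot":[0,0,0],"jaw":-1},{"slide":[0,-2.96,2.54],"rot":[0,0,0],"jaw":-1},{"slide":[0,-2.96,2.54],"rot":[0,0,0],"jaw":-1},{"slide":[0,-2.96,2.54],"rot":[0,0,0],"jaw":-1}]'; python3 -m handwheel '[{"slide":[0,0,0],"rot":[-0.155,0,0],"jaw":-1},{"slide":[0,0,0],"rot":[-0.155,0,0],"jaw":-1},{"slide":[0,0,0],"rot":[-0.155,0,0],"jaw":-1},{"slide":[0,0,0],"rot":[-0.155,0,0],"jaw":-1},{"slide":[0,0,0],"rot":[-0.155,0,0],"jaw":-1},{"slide":[0,0,0],"rot":[-0.155,0,0],"jaw":-1},{"slide":[0,0,0],"rot":[0,0,0],"jaw":-1}]'; python3 -c "
from h import *
s=r.sense();R=s['tcp_rot'];print(s['time'],s['eef_pos'],np.arctan2(R[1][1],R[0][1]),s['qpos'])
d=np.array([.5545,-.3147,.317])-s['eef_pos'];print('to go cm',np.array(R).T@d*100)"
```

```text
time: 3.1
eef_pos: [0.5546, -0.3156, 0.4043]
tcp_rot: [[-0.0, 0.219, 0.976], [0.0, 0.976, -0.219], [-1.0, 0.0, -0.001]]
ft_force: [-0.1, 0.0, 0.3]
finger_gap: 0.0855
time: 3.98
eef_pos: [0.5542, -0.3144, 0.4044]
tcp_rot: [[-0.0, -0.651, 0.759], [0.0, 0.759, 0.651], [-1.0, 0.001, -0.0]]
ft_force: [0.0, -0.4, -0.1]
finger_gap: 0.0852
3.975 [ 0.55419815 -0.31438873  0.40435604] 2.279062746681104 [-6.43807676e-01  4.63052248e-01  2.62113765e-01  1.37049028e+00
  1.47406057e-05 -1.35207414e+00]
to go cm [ 8.73557470e+00 -4.86979267e-02  3.74946315e-03]
```

```bash
python3 -m handwheel '[{"slide":[2.5,0,0],"rot":[0,0,0],"jaw":-1},{"slide":[2.5,0,0],"rot":[0,0,0],"jaw":-1},{"slide":[2,0,0],"rot":[0,0,0],"jaw":-1},{"slide":[1,0,0],"rot":[0,0,0],"jaw":-1},{"slide":[0.7,0,0],"rot":[0,0,0],"jaw":-1},{"slide":[0,0,0],"rot":[0,0,0],"jaw":-1}]'; python3 -c "
from h import *
a,_=snap('scene','s1');cv2.imwrite('pics/s1c.png',cv2.resize(a[150:310,80:280,::-1],None,fx=4,fy=3.7))"
```

```text
time: 4.72
eef_pos: [0.5542, -0.3144, 0.3177]
tcp_rot: [[-0.0, -0.651, 0.759], [0.0, 0.759, 0.651], [-1.0, 0.0, -0.0]]
ft_force: [0.7, -0.0, -0.2]
finger_gap: 0.0853
```

View pics/s1c.png

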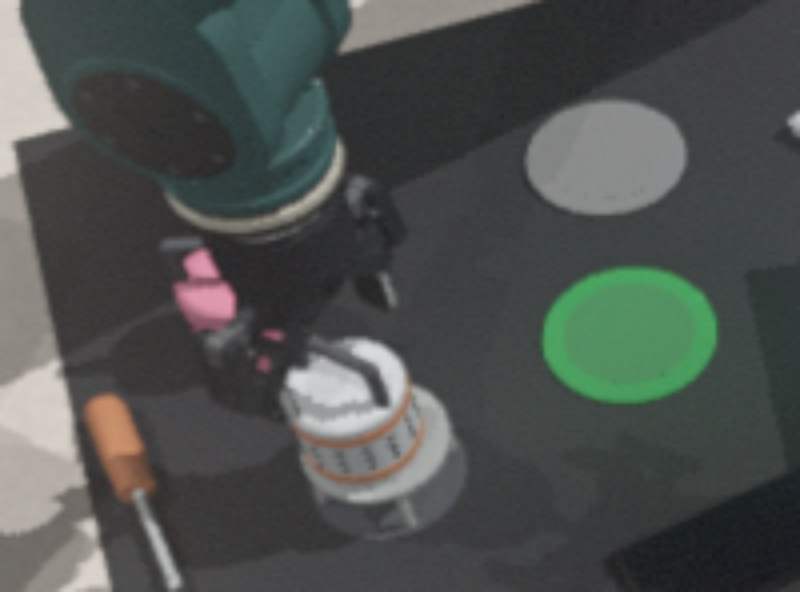

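The fingers stand either side of the bar, with the left tip near crop (285,400), the right tip near (390,305), and the bar between (315,345) and (380,385). I'll close and lift a little.

```bash
python3 -m handwheel '[{"slide":[0,0,0],"rot":[0,0,0],"jaw":1},{"slide":[0,0,0],"rot":[0,0,0],"jaw":1},{"slide":[0,0,0],"rot":[0,0,0],"jaw":1},{"slide":[0,0,0],"rot":[0,0,0],"jaw":1},{"slide":[0,0,0],"rot":[0,0,0],"jaw":1},{"slide":[0,0,0],"rot":[0,0,0],"jaw":1},{"slide":[0,0,0],"rot":[0,0,0],"jaw":1},{"slide":[0,0,0],"rot":[0,0,0],"jaw":1}]'
```

```text
time: 5.78
eef_pos: [0.5541, -0.3144, 0.3178]
tcp_rot: [[-0.0, -0.651, 0.759], [-0.0, 0.759, 0.651], [-1.0, 0.0, -0.0]]
ft_force: [-2.6, -0.3, 4.0]
finger_gap: 0.0076
```

```bash
python3 -m handwheel '[{"slide":[-0.4,0,0],"rot":[0,0,0],"jaw":1},{"slide":[-0.8,0,0],"rot":[0,0,0],"jaw":1},{"slide":[-1.2,0,0],"rot":[0,0,0],"jaw":1},{"slide":[-1.2,0,0],"rot":[0,0,0],"jaw":1},{"slide":[-0.8,0,0],"rot":[0,0,0],"jaw":1},{"slide":[-0.6,0,0],"rot":[0,0,0],"jaw":1},{"slide":[0,0,0],"rot":[0,0,0],"jaw":1},{"slide":[0,0,0],"rot":[0,0,0],"jaw":1}]'; python3 -c "
from h import *
a,_=snap('scene','s2');cv2.imwrite('pics/s2c.png',cv2.resize(a[150:310,80:280,::-1],None,fx=4,fy=3.7))"
```

```text
time: 6.78
eef_pos: [0.5542, -0.3144, 0.3673]
tcp_rot: [[-0.0, -0.651, 0.759], [0.0, 0.759, 0.651], [-1.0, 0.001, -0.0]]
ft_force: [-0.1, -0.1, -4.3]
finger_gap: 0.0075
```

View pics/s2c.png

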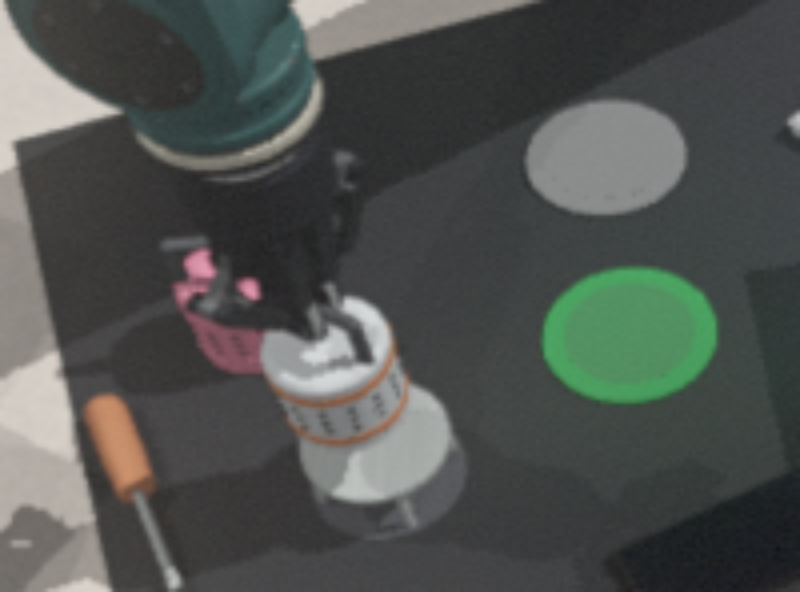

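Lifted and upright at about 4.3 N. Carrying it over the pad.

```bash
python3 -m handwheel '[{"slide":[0,0.88,0.41],"rot":[0,0,0],"jaw":1},{"slide":[0,1.76,0.82],"rot":[0,0,0],"jaw":1},{"slide":[0,2.63,1.23],"rot":[0,0,0],"jaw":1},{"slide":[0,3.51,1.64],"rot":[0,0,0],"jaw":1},{"slide":[0,3.51,1.64],"rot":[0,0,0],"jaw":1},{"slide":[0,2.63,1.23],"rot":[0,0,0],"jaw":1},{"slide":[0,1.76,0.82],"rot":[0,0,0],"jaw":1},{"slide":[0,0.88,0.41],"rot":[0,0,0],"jaw":1}]'; python3 -m handwheel '[{"slide":[1,0,0],"rot":[0,0,0],"jaw":1},{"slide":[2,0,0],"rot":[0,0,0],"jaw":1},{"slide":[2,0,0],"rot":[0,0,0],"jaw":1},{"slide":[2,0,0],"rot":[0,0,0],"jaw":1},{"slide":[1,0,0],"rot":[0,0,0],"jaw":1},{"slide":[0.5,0,0],"rot":[0,0,0],"jaw":1},{"slide":[0.3,0,0],"rot":[0,0,0],"jaw":1},{"slide":[0,0,0],"rot":[0,0,0],"jaw":1}]'; python3 -c "
from h import *
a,_=snap('scene','s3');b,_=snap('top','t3');cv2.imwrite('pics/s3c.png',np.hstack([cv2.resize(a[180:290,180:280,::-1],None,fx=4,fy=4),cv2.resize(b[180:290,270:370,::-1],None,fx=4,fy=4)]))"
```

```text
time: 7.82
eef_pos: [0.5018, -0.1269, 0.3678]
tcp_rot: [[0.0, -0.652, 0.758], [-0.0, 0.758, 0.652], [-1.0, -0.0, 0.0]]
ft_force: [0.7, 0.2, -3.8]
finger_gap: 0.0078
time: 8.82
eef_pos: [0.5022, -0.1278, 0.2799]
tcp_rot: [[0.0, -0.651, 0.759], [-0.0, 0.759, 0.651], [-1.0, -0.0, 0.0]]
ft_force: [-0.4, -0.4, -4.5]
finger_gap: 0.0079
```

View pics/s3c.png

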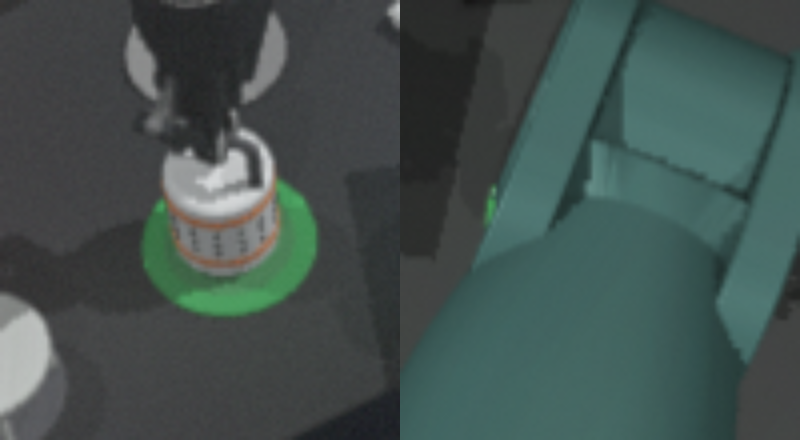

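The canister hangs upright over the middle of the pad, its base near crop (226,245) and the pad centre near (230,247). I'll lower it until contact.

```bash
python3 -m handwheel '[{"slide":[0.3,0,0],"rot":[0,0,0],"jaw":1},{"slide":[0.2,0,0],"rot":[0,0,0],"jaw":1},{"slide":[0.1,0,0],"rot":[0,0,0],"jaw":1},{"slide":[0,0,0],"rot":[0,0,0],"jaw":1}]'; python3 -m handwheel '[{"slide":[0.1,0,0],"rot":[0,0,0],"jaw":1},{"slide":[0,0,0],"rot":[0,0,0],"jaw":1}]'
```

```text
time: 9.43
eef_pos: [0.502, -0.1277, 0.2736]
tcp_rot: [[-0.0, -0.651, 0.759], [0.0, 0.759, 0.651], [-1.0, 0.0, -0.0]]
ft_force: [0.2, -0.2, -4.2]
finger_gap: 0.008
time: 9.68
eef_pos: [0.5021, -0.1277, 0.273]
tcp_rot: [[0.001, -0.651, 0.759], [-0.0, 0.759, 0.651], [-1.0, -0.0, 0.0]]
ft_force: [-0.5, 1.6, 2.2]
finger_gap: 0.0082
```

Contact: the force went from -4.2 to +2.2 N at the expected height. Opening gently, then retreating upward.

```bash
python3 -m handwheel '[{"slide":[0,0,0],"rot":[0,0,0],"jaw":0.5},{"slide":[0,0,0],"rot":[0,0,0],"jaw":0},{"slide":[0,0,0],"rot":[0,0,0],"jaw":-1},{"slide":[0,0,0],"rot":[0,0,0],"jaw":-1},{"slide":[0,0,0],"rot":[0,0,0],"jaw":-1},{"slide":[0,0,0],"rot":[0,0,0],"jaw":-1},{"slide":[0,0,0],"rot":[0,0,0],"jaw":-1},{"slide":[0,0,0],"rot":[0,0,0],"jaw":-1}]'; python3 -m handwheel '[{"slide":[-1,0,0],"rot":[0,0,0],"jaw":-1},{"slide":[-2,0,0],"rot":[0,0,0],"jaw":-1},{"slide":[-2.5,0,0],"rot":[0,0,0],"jaw":-1},{"slide":[-3,0,0],"rot":[0,0,0],"jaw":-1},{"slide":[-3,0,0],"rot":[0,0,0],"jaw":-1},{"slide":[-1.5,0,0],"rot":[0,0,0],"jaw":-1},{"slide":[0,0,0],"rot":[0,0,0],"jaw":-1}]'
```

```text
time: 10.68
eef_pos: [0.5021, -0.1278, 0.2727]
tcp_rot: [[0.0, -0.651, 0.759], [-0.0, 0.759, 0.651], [-1.0, -0.0, 0.0]]
ft_force: [0.5, 0.6, 0.0]
finger_gap: 0.0854
time: 11.55
eef_pos: [0.5022, -0.1278, 0.404]
tcp_rot: [[0.002, -0.651, 0.759], [-0.001, 0.759, 0.651], [-1.0, -0.002, 0.001]]
ft_force: [-0.4, -0.3, -0.7]
finger_gap: 0.0856
```

```bash
python3 -m handwheel '[{"slide":[0,2.38,2.85],"rot":[0,0,0],"jaw":-1},{"slide":[0,2.38,2.85],"rot":[0,0,0],"jaw":-1},{"slide":[0,2.38,2.85],"rot":[0,0,0],"jaw":-1},{"slide":[0,2.38,2.85],"rot":[0,0,0],"jaw":-1},{"slide":[0,2.38,2.85],"rot":[0,0,0],"jaw":-1},{"slide":[0,2.38,2.85],"rot":[0,0,0],"jaw":-1},{"slide":[0,2.38,2.85],"rot":[0,0,0],"jaw":-1},{"slide":[0,2.38,2.85],"rot":[0,0,0],"jaw":-1}]'; python3 -m handwheel '[{"slide":[0,0,0],"rot":[-0.155,0,0],"jaw":-1},{"slide":[0,0,0],"rot":[-0.155,0,0],"jaw":-1},{"slide":[0,0,0],"rot":[-0.155,0,0],"jaw":-1},{"slide":[0,0,0],"rot":[-0.155,0,0],"jaw":-1},{"slide":[0,0,0],"rot":[0,0,0],"jaw":-1}]'; python3 -c "
from h import *
a,_=snap('scene','s4')
s=r.sense();R=s['tcp_rot'];print(s['time'],s['eef_pos'],np.arctan2(R[1][1],R[0][1]),s['qpos'])
d=np.array([.551,.165,.296])-s['eef_pos'];print('to go cm',np.array(R).T@d*100)"
```

```text
time: 12.55
eef_pos: [0.551, 0.1665, 0.402]
tcp_rot: [[-0.001, -0.651, 0.759], [-0.0, 0.759, 0.651], [-1.0, 0.0, -0.001]]
ft_force: [0.1, -0.4, 0.3]
finger_gap: 0.0855
time: 13.18
eef_pos: [0.551, 0.1652, 0.4021]
tcp_rot: [[-0.001, -0.971, 0.24], [-0.0, 0.24, 0.971], [-1.0, 0.001, -0.0]]
ft_force: [-0.4, 0.1, 0.0]
finger_gap: 0.0854
13.225 [0.55101702 0.16519219 0.40218322] 2.896556438089146 [ 1.49636688e-01  3.51422435e-01  7.53888023e-02  1.29559157e+00
  1.07894892e-05 -1.17612355e+00]
to go cm [10.61832154 -0.01118019 -0.01577905]
```

View pics/s4.png

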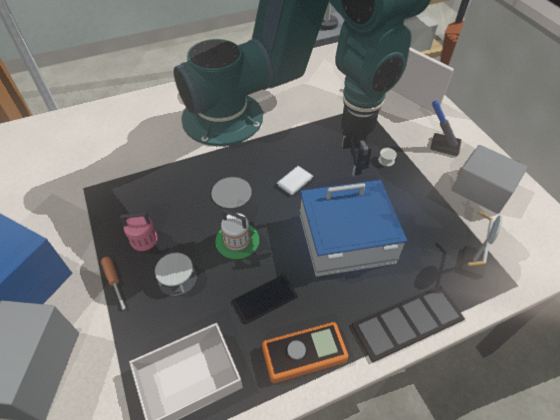

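The canister stands upright and released in the middle of the green pad, at scene (236,235). The gripper is above the lid handle, and the other things are where they were. Descending to the lid bar and closing.

```bash
python3 -m handwheel '[{"slide":[2,0,0],"rot":[0,0,0],"jaw":-1},{"slide":[3,0,0],"rot":[0,0,0],"jaw":-1},{"slide":[3,0,0],"rot":[0,0,0],"jaw":-1},{"slide":[1.5,0,0],"rot":[0,0,0],"jaw":-1},{"slide":[0.7,0,0],"rot":[0,0,0],"jaw":-1},{"slide":[0.4,0,0],"rot":[0,0,0],"jaw":-1},{"slide":[0,0,0],"rot":[0,0,0],"jaw":-1}]'; python3 -m handwheel '[{"slide":[0,0,0],"rot":[0,0,0],"jaw":1},{"slide":[0,0,0],"rot":[0,0,0],"jaw":1},{"slide":[0,0,0],"rot":[0,0,0],"jaw":1},{"slide":[0,0,0],"rot":[0,0,0],"jaw":1},{"slide":[0,0,0],"rot":[0,0,0],"jaw":1},{"slide":[0,0,0],"rot":[0,0,0],"jaw":1},{"slide":[0,0,0],"rot":[0,0,0],"jaw":1},{"slide":[0,0,0],"rot":[0,0,0],"jaw":1}]'
```

```text
time: 14.1
eef_pos: [0.5513, 0.1653, 0.2971]
tcp_rot: [[0.001, -0.971, 0.24], [0.0, 0.24, 0.971], [-1.0, -0.001, 0.0]]
ft_force: [0.0, -0.1, -0.3]
finger_gap: 0.0852
time: 15.1
eef_pos: [0.5511, 0.1652, 0.2968]
tcp_rot: [[0.0, -0.971, 0.239], [-0.0, 0.239, 0.971], [-1.0, -0.0, 0.0]]
ft_force: [-1.2, -1.4, 5.8]
finger_gap: 0.0096
```

Gripped with a gap of 9.6 mm. Pulling slowly along the lid's arc; toward the hinge is tool -y.

```bash
python3 -m handwheel '[{"slide":[-0.1,-0.025,0],"rot":[0,0,0],"jaw":1},{"slide":[-0.1,-0.025,0],"rot":[0,0,0],"jaw":1},{"slide":[0,0,0],"rot":[0,0,0],"jaw":1}]';  python3 -m handwheel '[{"slide":[-0.1,-0.025,0],"rot":[0,0,0],"jaw":1},{"slide":[-0.1,-0.025,0],"rot":[0,0,0],"jaw":1},{"slide":[-0.1,-0.025,0],"rot":[0,0,0],"jaw":1},{"slide":[0,0,0],"rot":[0,0,0],"jaw":1}]'
```

```text
time: 15.48
eef_pos: [0.5516, 0.1651, 0.2983]
tcp_rot: [[-0.001, -0.971, 0.239], [0.0, 0.239, 0.971], [-1.0, 0.001, -0.0]]
ft_force: [2.3, 1.2, -7.3]
finger_gap: 0.0097
time: 15.98
eef_pos: [0.5524, 0.1649, 0.3022]
tcp_rot: [[0.001, -0.971, 0.239], [-0.0, 0.239, 0.971], [-1.0, -0.001, 0.0]]
ft_force: [0.8, -1.2, -4.2]
finger_gap: 0.0097
```

```bash
python3 -m handwheel '[{"slide":[-0.1,-0.025,0],"rot":[0,0,0],"jaw":1},{"slide":[-0.1,-0.025,0],"rot":[0,0,0],"jaw":1},{"slide":[-0.1,-0.03,0],"rot":[0,0,0],"jaw":1},{"slide":[-0.1,-0.03,0],"rot":[0,0,0],"jaw":1},{"slide":[-0.1,-0.03,0],"rot":[0,0,0],"jaw":1},{"slide":[-0.1,-0.03,0],"rot":[0,0,0],"jaw":1},{"slide":[0,0,0],"rot":[0,0,0],"jaw":1}]'; python3 -c "
from h import *
a,_=snap('scene','s5');cv2.imwrite('pics/s5c.png',cv2.resize(a[140:290,280:430,::-1],None,fx=4,fy=4))"
```

```text
time: 16.85
eef_pos: [0.554, 0.1645, 0.3079]
tcp_rot: [[0.0, -0.971, 0.239], [-0.0, 0.239, 0.971], [-1.0, -0.0, 0.0]]
ft_force: [2.2, -0.5, -4.6]
finger_gap: 0.0101
```

View pics/s5c.png

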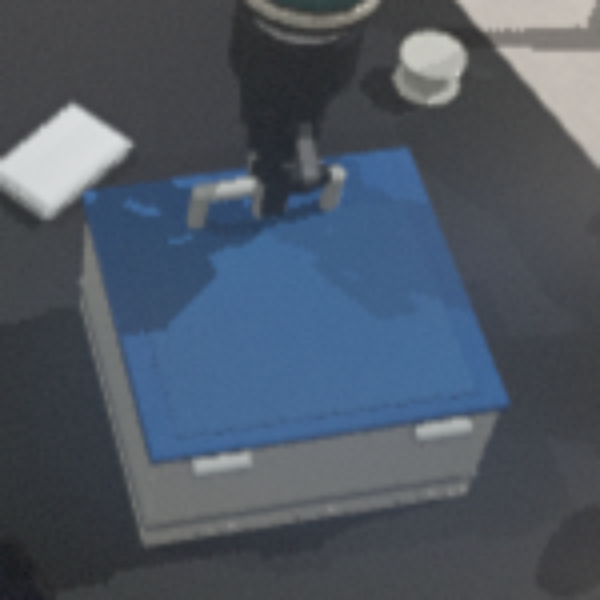

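The gripper still holds the bar. I'll measure the lid angle by fitting a plane to the blue surface in depth.

```bash
cat > lid.py <<'E'
from h import *
def lid(f):
    z=np.load('pics/%s.npz'%f);m=z['p'].astype(int);D=z['d']
    g=(m[...,2]>m[...,0]+40)&(m[...,2]>60)&(D>0);g[:,:298]=0;g[:,410:]=0;g[:178]=0;g[265:]=0
    g=cv2.erode(g.astype(np.uint8),np.ones((3,3)))
    c=viewer.get_calibration('scene');T=np.array(c['T']);v,u=np.nonzero(g)
    q=cv2.undistortPoints(np.c_[u,v][:,None].astype(float),np.array([[c['fx'],0,c['cx']],[0,c['fy'],c['cy']],[0,0,1.]]),np.array([c['k1'],0,0,0.]))[:,0]
    W=T[:3,3]+(np.c_[q[:,0],-q[:,1],-np.ones(len(u))]*D[v,u][:,None])@T[:3,:3].T
    A=np.c_[W[:,:2],np.ones(len(W))]
    for _ in range(4):
        k=np.linalg.lstsq(A,W[:,2],rcond=None)[0];e=abs(A@k-W[:,2]);A,W=A[e<.008],W[e<.008]
    return len(W),-np.arctan(k[0]*.971-k[1]*.239)
E
python3 -c "
from lid import *
for f in('s0','s4','s5'):print(f,lid(f))"
```

```text
s0 (4830, np.float64(-0.002666151817579683))
s4 (4852, np.float64(-0.003349091545862084))
s5 (4977, np.float64(0.06460446344164239))
```

The lid is at about 0.068 rad and follows the gripper, so the seal is broken. Raising to 0.15.

```bash
python3 -m handwheel '[{"slide":[-0.15,-0.055,0],"rot":[0,0,0],"jaw":1},{"slide":[-0.2,-0.07,0],"rot":[0,0,0],"jaw":1},{"slide":[-0.2,-0.075,0],"rot":[0,0,0],"jaw":1},{"slide":[-0.2,-0.075,0],"rot":[0,0,0],"jaw":1},{"slide":[-0.2,-0.08,0],"rot":[0,0,0],"jaw":1},{"slide":[-0.2,-0.08,0],"rot":[0,0,0],"jaw":1},{"slide":[-0.15,-0.055,0],"rot":[0,0,0],"jaw":1},{"slide":[0,0,0],"rot":[0,0,0],"jaw":1}]';python3 -m handwheel '[{"slide":[0,0,0],"rot":[0,0,0],"jaw":1},{"slide":[0,0,0],"rot":[0,0,0],"jaw":1},{"slide":[0,0,0],"rot":[0,0,0],"jaw":1},{"slide":[0,0,0],"rot":[0,0,0],"jaw":1}]'; python3 -c "
from lid import *
a,_=snap('scene','s6');print(lid('s6'));snap('scene','s7');print(lid('s7'))"
```

```text
time: 17.9
eef_pos: [0.5586, 0.1634, 0.3209]
tcp_rot: [[-0.0, -0.971, 0.239], [0.0, 0.239, 0.971], [-1.0, 0.0, 0.0]]
ft_force: [-3.6, 2.4, -1.6]
finger_gap: 0.0101
time: 18.4
eef_pos: [0.5586, 0.1634, 0.3207]
tcp_rot: [[-0.0, -0.971, 0.239], [0.0, 0.239, 0.971], [-1.0, 0.0, 0.0]]
ft_force: [-4.8, 2.0, -0.3]
finger_gap: 0.01
(5148, np.float64(0.14207907527599034))
(5226, np.float64(0.14255903651869822))
```

View pics/s7.png

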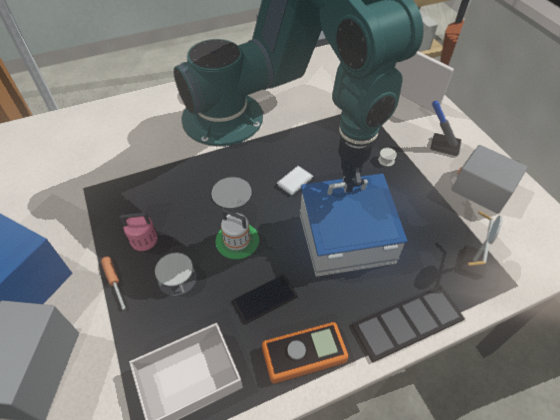

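The lid is held steady at about 0.145 rad. The canister is upright on the green pad at (236,235), and the bystanders have not moved. Handing in.

```bash
python3 -c "
from h import *
print(hand_in())"
```

```text
the job is handed in; nothing more can be done
None
```

I finished both parts and handed the job in at about 18.5 s of the 48 s; no verdict was reported.

- **Canister:** I lifted the orange-banded canister off the stand by its handle and set it down upright in the middle of the green pad. I felt it touch down at the expected height, then let go. The last picture shows it upright and centred on the pad. I judged its position by eye and did not measure the distance from the pad's centre.
- **Lid:** I pulled it slowly along its arc. The seal let go without a jump. The lid was at about 0.068 rad at the first check after the seal broke, and I then raised it to the end position.
- **End state:** The lid is at about 0.145 rad, roughly 29 mm open at the front edge. Two readings in a row agreed, at 0.142 and 0.143 before adding about 0.003 for the offset seen with the lid shut. The fingers still hold the handle with a 10 mm gap, and the wrist feels about 5 N, nearly all of it sideways.
- **Other things:** They look unmoved in the last picture, judged by eye.

One reading disagreed: the finger gap was 7.5–8 mm on the 10 mm canister handle and 9.6–10.1 mm on the 12 mm lid handle, each about 2 mm under the real size. Both grips held. One measuring script stopped with an error before the first move. I didn't need its remaining output.

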